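# Check the sander's paddle switch before the battery goes in

### The arm

A 7-joint arm with a two-finger parallel gripper is mounted at the origin on the work surface. World frame = base frame: x ahead of the robot, y to its left, z up, the work surface at z = 0. Lengths are in m, angles in rad, forces in N, time in s.
With the tool pointing down it reaches from about 0.35 to 0.9 m from the base axis. Payload 7.2 kg.
Tool frame: the origin (TCP) lies midway between the tips of the shut fingers; the grasp point (between the pads) lies 19 mm behind it; y points along the fingers, x is the direction in which the jaws open and shut, and the axes are right-handed (so a half turn about y gives the same grasp; the last joint's range is limited). The gripper opens to 88 mm and grips with 3 to 60 N. Pads are 20 mm wide; open, the fingers measure 115 mm over their backs; the gripper's body (75 mm by 178 mm) begins 61 mm behind the grasp point.
Start: joints at [-1.294, 0.411, -0.013, 1.596, 0.006, 1.134, -0.082], TCP at [0.211, 0.588, 0.185] pointing down, gripper open.
Joint ranges: [-2.95, 2.95], [-0.29, 1.99], [-1.47, 1.44], [0.14, 2.54], [-1.03, 4.17], [0.13, 1.85], [-2.86, 2.86]. Speed limits (rad/s): [2.39, 2.39, 3.01, 3.01, 3.14, 3.14, 3.14].

### API

Orientations are given as a unit quaternion [x, y, z, w].
In Python, from workcell import read_state, vision, ticket gives the robot as it stands.
- The arm moves only by the tool send_rows, never from a script. Its argument "rows" is a list of rows, each a list of 3 entries, a list of its own where there are three numbers: the shift along the tool's x, y, z in cm, then the turn, a rotation vector about the tool's x, y, z in rad, then the closure, from 0 (fully open) to 1 (shut). In form: [[[tx, ty, tz], [ax, ay, az], fingers], ...]. A call has 1 to 12 rows; each row is the pose to reach, as a shift and turn from the pose commanded when the call began, along the tool's axes at that moment; what a row does not reach only later rows make up. A row lasts 1/12 s, in which the tool goes at most 41.7 mm and 7.16 degrees, less where a joint would pass 70% of its speed; a pose out of reach is approached as far as the arm can. A call with a gripper value outside its range is refused whole. The fingers move at their own pace and stop on an object; "grip_force" is the grip in N (left out, the last holds). Time passes only in rows, so rows that repeat a pose let the fingers close. It gives the time, the measured TCP pose, the force and the opening at its end, in the units of the state.
- read_state(): the state, without advancing time (a new reading comes with each control period).
- vision.get_image(name): name is "scene" or "top"; returns the picture (420x560x3 uint8, red, green, blue); there is no depth.
- vision.camera_model(name): a dict with "vertical_fov" (degrees; the focal length in pixels is half the picture's height over the tangent of half this angle, whatever the lens; pixels are square), "cx", "cy" (the principal point, pixels), "k1" (the pictures are not rectified: a ray, as slopes to the right and down, at radius r is drawn at 1 + k1 r^2 times it, then the intrinsics apply), "R" (3x3) and "t" (3): a world point X has camera coordinates R X + t. Camera axes: x right, y down, z forward; pixel columns grow to the right and rows downward; lengths in m; the calibration is good to about 2 mm. A picture is of the moment at which its call begins. camera_model takes no time and is no camera call.
- ticket.job_done(): hands the job in, once; it reports no verdict.
The state is a dict: "time": time; "joints": joint angles; "joint_velocities": joint speeds; "tau": joint torques, N m; "position": TCP position; "ee_rot": TCP orientation; "ft_force": force on the tool from outside, world axes, zero at the start; "wrist_torque": the same for the moment, N m; "finger_gap": finger opening in m.
Only numpy, scipy, OpenCV 4.12 (cv2) and the standard library are available. Lean on these libraries where they do the work, as an engineer would, in place of code of your own. Each camera call takes 0.05 s, during which the arm holds its last target. There are 200 camera calls.

### The job

The small disc sander is held in the swivel vice with its battery taken out. Before the battery goes back, check its switch: flip the small lock-off lever on the paddle forward, towards the sanding disc, then squeeze the paddle fully home against the sander's body and keep it there for about a second, and let go so that paddle and lever spring back out. Do not bump the bench light that reaches over the sander, and leave the other things on the desk where they are.

Things in the scene. Friction and masses are not known exactly. Their poses are not given: they have to be found in the camera images.
- sander: Grey disc sander, 320 mm long, held fast in a vice. Origin mid hand grip on the body's centre line, 175 mm above the desk. x: level along the body, forward to the disc. z: squarely out of the paddle side, away from the robot and 32 deg above level. y: obliquely down, 58 deg below level: a gripper coming in along +y, from above on the robot's side, fingers closing along z, straddles the grip.
- grip_back (a point): Middle of the hand grip's back face (sander z = -21 mm, x = 0), opposite the paddle; same axes as the sander. The grip is a rounded bar 40 mm wide (y -20 to 20), z -21 to +19 mm, x -76 to 52 mm; behind it, to x = -128, the battery foot, 58 x 60 mm. Back face to paddle face is 56 mm with the paddle out, 48 mm with it home.
- motor (a point): Centre of the round motor housing ahead of the grip (sander x = 91 mm), radius 29 mm, x 52 to 130 mm, held between vice jaws that reach to z = +-49, y = -8 mm (x 62 to 118); their screw reaches z = 110 mm at y = 44 mm, its cross bar x 52 to 128. Ahead of it the gear head and, on the paddle's side, a 76 mm sanding disc. Nothing but the bench light is near the grip for x -70 to 45 mm.
- paddle (a joint): Paddle switch: black bar 24 mm wide, 6 mm thick along the grip, hinged at its rear (sander x = -70, z = 24 mm), reaching to x = 50. Rad: 0 sprung out, 0.11 fully home, lying flat with its outer face at z = 27 mm. At 0 it leans outward 0.11 rad. At its front half 3 N starts it, 7 N brings it home; it springs back. While the lever is upright it is blocked within about 0.02 rad.
- lockoff (a joint): Lock-off lever, rad: 0 upright (locked), grows as it flips forward to the disc, 1.35 at its stop. Pivot in the paddle's mid-thickness, 88 mm ahead of the paddle's hinge. A weak spring (0.5 to 1.5 N at its tip) turns it back; it frees the paddle from about 0.4 rad and must be kept forward as the paddle goes in. A finger sliding forward along the paddle flips it and may stay on it to squeeze.
- lever_tip (a point): Middle of the lock-off lever's outer end. The lever is a small grey tab in the paddle, 14 mm wide (sander y), 5 mm thick (sander x), standing 11.5 mm out of the paddle's outer face when upright.
- paddle_face (a point): Middle of the paddle's outer face, 76 mm ahead of its hinge and 12 mm behind the lever: a good place to squeeze.
- lamp: LED bench light, fixed. Origin on the desk, 370 mm below its arm: a level 10 mm rod along the lamp's y from the post (y = -390; 16 mm thick, 124 mm base) to y = 85, ending in a flat round light, 68 mm wide, at y = 118. Rod and light lie 358 to 382 mm above the desk, above the sander and along it: the hand cannot come straight down on the grip, but fits in tilted 30 to 40 deg.
- battery: The sander's battery pack, black, 92 x 56 x 48 mm, origin under its centre. Leave it.
- pin_spanner: Flat steel two-pin spanner, 140 x 36 x 12 mm, lying. Leave it.
- disc_stack: Stack of brown sanding discs, diameter 76 mm, 12 mm high. Leave it.
- screwdriver: Wooden-handled screwdriver, 190 mm long, 26 mm thick, lying. Leave it.
- tape: Roll of paper tape, diameter 104 mm, 25 mm high, lying flat. Leave it.
- jar: Clear jar with a white lid, diameter 72 mm, 100 mm high. Leave it.
- mug: White mug, diameter 82 mm, 92 mm high, handle at its +y. Leave it.
- tin_box: Flat metal tin, 107 x 74 x 37 mm. Leave it.

How it is judged:
By the outcome, as a careful person would: the job done as asked, in the order asked, and still so for the second after the job is handed in, with the robot touching nothing.
It also fails if it takes over 35 s, if anything falls off the work surface, if the arm or the gripper's body presses on something with over 40 N, if the wrist force passes 120 N, or if a joint passes its speed limit or range.

## Working session

There is one attempt and no reset: what is moved stays moved. The work goes in short steps, Python scripts to look and compute and a tool call to move; the robot and the scene stay as the last step left them, time stands still between calls to the robot, and variables do not carry over. Pictures are saved under pics/ and viewed, about 8 in all and at most 12, crops included, and the job is handed in when it is done.

Besides the shell and the picture viewer there is one more tool, called after "Call:" as a command line: name --argument value ..., lists and objects as JSON in quotes. send_rows: Moves the arm, as the interface text tells. Its arguments: {"type":"object","properties":{"rows":{"type":"array"},"grip_force":{"type":"number"}},"required":["rows"]}

```bash
mkdir -p pics; ls; python3 - <<'E'
from workcell import read_state, vision
import cv2,json
for n in("scene","top"):
    im=vision.get_image(n); cv2.imwrite(f"pics/{n}0.png",im[:,:,::-1]); 
    m=vision.camera_model(n); print(n,m)
print(read_state())
E
```

```text
pics
scene {'vertical_fov': 42.54725968882742, 'cx': 282.94582410352143, 'cy': 204.29539987271278, 'k1': -0.1505118385290799, 'R': array([[-0.8356113 ,  0.54923499, -0.00973093],
       [ 0.44148107,  0.66092161, -0.60685837],
       [-0.32687647, -0.51139373, -0.79475042]]), 't': array([ 0.42225469, -0.16062996,  1.65478674])}
top {'vertical_fov': 52.422761831456405, 'cx': 289.4298006612519, 'cy': 204.080381648746, 'k1': -0.09086716014616962, 'R': array([[ 0.02450526, -0.9994064 , -0.02421464],
       [-0.98588075, -0.02014596, -0.16623263],
       [ 0.16564612,  0.02794632, -0.98578921]]), 't': array([0.02722332, 0.5226661 , 1.14117144])}
{'time': 0.1, 'joints': array([-1.29416575,  0.41178379, -0.01270544,  1.59694263,  0.00563211,
        1.13429689, -0.08220971]), 'joint_velocities': array([-0.00018066, -0.00142269, -0.00092393, -0.00251186,  0.0002752 ,
       -0.00094142, -0.00018214]), 'tau': array([ 2.88709743e-03, -5.89094603e+01,  6.43936303e-01, -2.91708076e+01,
       -5.36913110e-02,  1.45725359e-02,  5.71988733e-05]), 'position': array([0.21115912, 0.58772136, 0.18472301]), 'ee_rot': array([ 0.57868332,  0.4064365 , -0.40718696, -0.57804305]), 'ft_force': array([0.02688977, 0.95117929, 0.45312205]), 'wrist_torque': array([-0.00676083,  0.0087059 , -0.03057107]), 'finger_gap': 0.08760586536348239}
```

View pics/scene0.png

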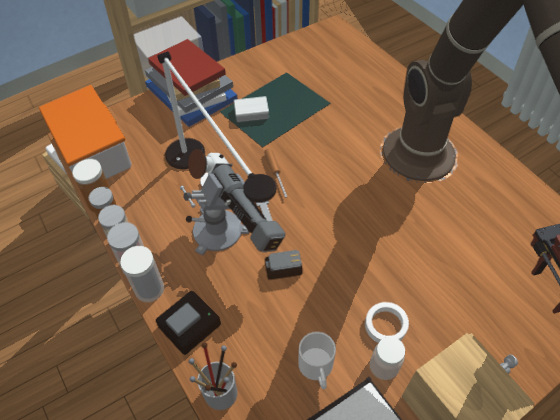

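View pics/top0.png

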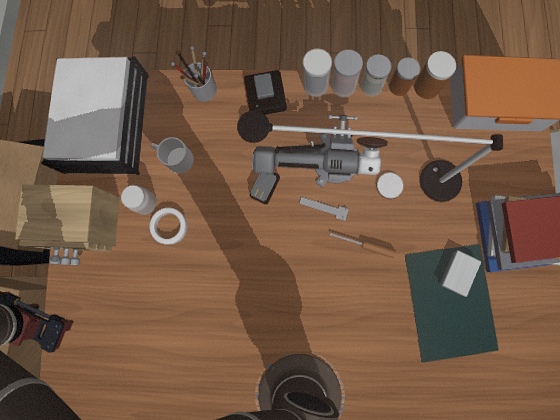

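The scene view shows the sander at about (240,205), with the paddle side towards the camera. In the top view the grip runs from about (255,160) to (355,160), with the disc to the right, and the rod passes just beyond it at row ~130. I'll zoom in on both.

```bash
python3 - <<'E'
import cv2,numpy as np
s=cv2.imread("pics/scene0.png")[140:260,170:300]; t=cv2.imread("pics/top0.png")[100:200,235:395]
cv2.imwrite("pics/s1.png",cv2.resize(s,None,fx=5,fy=5,interpolation=cv2.INTER_CUBIC)[:600])
cv2.imwrite("pics/t1.png",cv2.resize(t,None,fx=5,fy=5,interpolation=cv2.INTER_CUBIC))
E
cat > h.py <<'E'
import numpy as np,cv2
from scipy.spatial.transform import Rotation as Ro
from workcell import read_state, vision
def K(m):
    f=210/np.tan(np.radians(m["vertical_fov"])/2); return np.array([[f,0,m["cx"]],[0,f,m["cy"]],[0,0,1]])
def ray(n,u,v):
    m=vision.camera_model(n); p=cv2.undistortPoints(np.array([[[u,v]]],float),K(m),np.array([m["k1"],0,0,0]))[0,0]
    R=np.array(m["R"]); return -R.T@m["t"], R.T@np.r_[p,1]
def onz(n,u,v,z):
    o,d=ray(n,u,v); return o+d*(z-o[2])/d[2]
def tri(a,b):
    o1,d1=ray("scene",*a); o2,d2=ray("top",*b)
    s=np.linalg.lstsq(np.c_[d1,-d2],o2-o1,rcond=None)[0]; p,q=o1+s[0]*d1,o2+s[1]*d2
    return (p+q)/2,np.linalg.norm(p-q)
def proj(n,X):
    m=vision.camera_model(n); r=cv2.Rodrigues(np.array(m["R"]))[0]
    return cv2.projectPoints(np.atleast_2d(X).astype(float),r,np.array(m["t"],float),K(m),np.array([m["k1"],0,0,0]))[0][:,0]
E
```

```text
(no output)
```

View pics/s1.png

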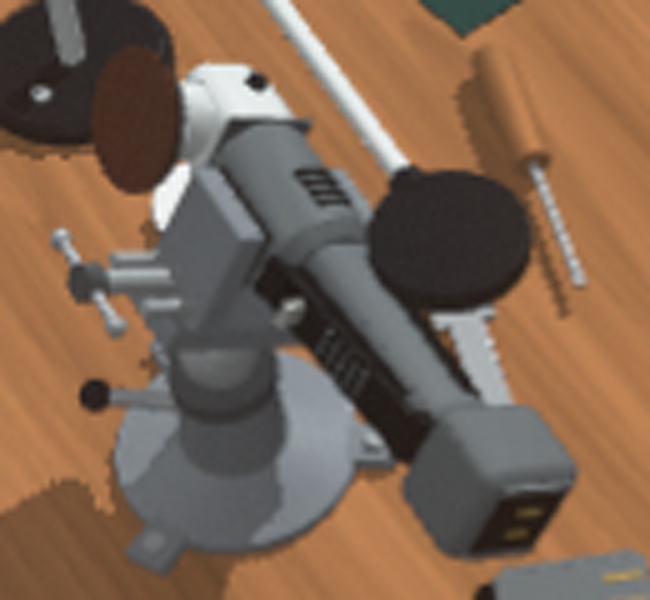

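View pics/t1.png

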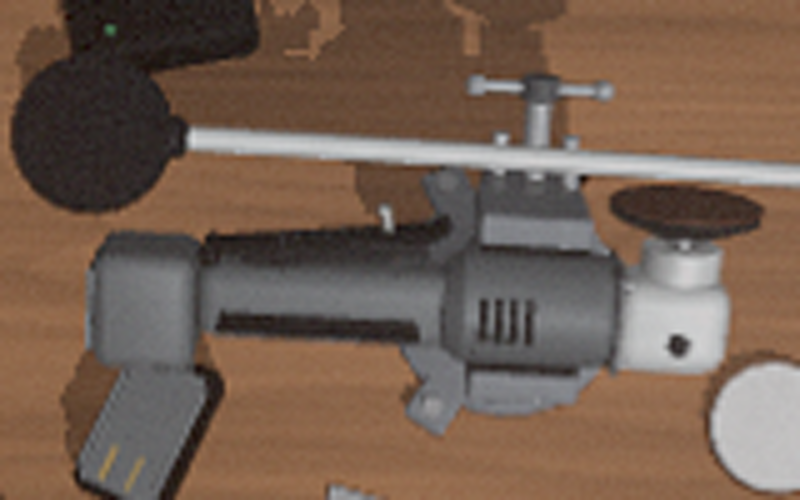

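```bash
cat >> h.py <<'E'
E
python3 - <<'E'
from h import *
np.set_printoptions(precision=4,suppress=True)
T=lambda x,y:(235+x/5,100+y/5)
S=lambda x,y:(170+x/5,140+y/5)
tip,e=tri(S(285,311),T(386,209)); print("tip",tip,e)
foot=onz("top",*T(147,301),.175); mot=onz("top",*T(535,309),.175); print(foot,mot,np.linalg.norm(foot-mot))
r1=onz("top",*T(190,138),.37); r2=onz("top",497,142,.37); print("rod",r1,r2, "scene rod",onz("scene",*S(405,170),.37), onz("scene",*S(275,0),.37),"light",onz("top",*T(95,132),.382))
yaw=np.arctan2(*(mot-foot)[[1,0]]); print("yaw",np.degrees(yaw))
x=np.array([np.cos(yaw),np.sin(yaw),0]); h=np.array([-x[1],x[0],0])
c,s=np.cos(np.radians(32)),np.sin(np.radians(32))
z=h*c+np.array([0,0,s]); z[2]=s; y=np.cross(z,x); print(x,y,z)
# lever tip in sander: paddle pivot mid-thickness z=24, angle .11, 88 ahead, height 14.5
a=.11; l=np.array([-.070+.088*np.cos(a)-.0145*np.sin(a),0,.024+.088*np.sin(a)+.0145*np.cos(a)]); print("tip local",l)
B=np.c_[x,y,z]; o=tip-B@l; print("origin from tip",o)
o2=foot+x*.102; print("origin from foot",o2, "mot",mot-x*.091)
st=read_state(); R=Ro.from_quat(st["ee_rot"]).as_matrix(); print("toolR\n",R)
E
```

```text
tip [ 0.6527 -0.0176  0.1995] 0.0010005502215583294
[0.6106 0.101  0.175 ] [ 0.6101 -0.0939  0.175 ] 0.19496150383965766
rod [0.6273 0.0678 0.37  ] [ 0.607  -0.3991  0.37  ] scene rod [0.626  0.0692 0.37  ] [ 0.6226 -0.047   0.37  ] light [0.6251 0.106  0.382 ]
yaw -90.16213111710458
[-0.0028 -1.      0.    ] [ 0.5299 -0.0015 -0.848 ] [ 0.848  -0.0024  0.5299]
tip local [0.0159 0.     0.0481]
origin from tip [ 0.6119 -0.0016  0.174 ]
origin from foot [ 0.6104 -0.001   0.175 ] mot [ 0.6104 -0.0029  0.175 ]
toolR
 [[ 0.338  -0.0003 -0.9411]
 [ 0.9411 -0.0014  0.338 ]
 [-0.0014 -1.     -0.0001]]
```

```bash
cat >> h.py <<'E'
O=np.array([.6112,-.0018,.1745]); c,s=np.cos(np.radians(32)),np.sin(np.radians(32))
B=np.array([[0,s,c],[-1,0,0],[0,-c,s]])   # sander axes
RT=np.array([[c,s,0],[0,0,1],[s,-c,0]])    # tool target: x=sander z, y=sander y, z=-sander x
def rel(p,R=RT):
    st=read_state(); R0=Ro.from_quat(st["ee_rot"]).as_matrix()
    return np.round(R0.T@(p-st["position"])*100,2), np.round(Ro.from_matrix(R0.T@R).as_rotvec(),3)
def loc():
    st=read_state(); R=Ro.from_quat(st["ee_rot"]).as_matrix()
    print("local TCP mm",np.round(B.T@(st["position"]-O)*1000,1),"rot err",np.round(Ro.from_matrix(RT.T@R).as_rotvec(),3),"gap",st["finger_gap"],"F local",np.round(B.T@st["ft_force"],1),"t",st["time"],"j",np.round(st["joints"],2))
E
python3 - <<'E'
from h import *
print("lift",rel(np.array([.211,.588,.30])))
print("A",rel(np.array([.42,.27,.38])))
print("B",rel(O+B@[-.015,-.25,.003])); loc()
E
```

```text
lift (array([  0.  , -11.53,   0.02]), array([-0.341,  1.193, -0.487]))
A (array([-22.87, -19.49, -30.4 ]), array([-0.341,  1.193, -0.487]))
B (array([-44.97, -20.27, -44.84]), array([-0.341,  1.193, -0.487]))
local TCP mm [-589.5 -220.7 -333.8] rot err [ 0.341 -1.193  0.487] gap 0.08760586536348239 F local [-1.  -0.4  0.3] t 0.1 j [-1.29  0.41 -0.01  1.6   0.01  1.13 -0.08]
```

Call:
send_rows --rows '[[[0, -4, 0], [0, 0, 0], 0], [[0, -8, 0], [0, 0, 0], 0], [[0, -11.5, 0], [0, 0, 0], 0], [[-2.5, -12.5, -3.3], [-0.04, 0.13, -0.05], 0], [[-5, -13.4, -6.7], [-0.07, 0.24, -0.1], 0], [[-7.5, -14.3, -10], [-0.1, 0.36, -0.15], 0], [[-10, -15.2, -13.3], [-0.14, 0.48, -0.2], 0], [[-12.5, -16, -16.7], [-0.17, 0.6, -0.24], 0], [[-15, -17, -20], [-0.2, 0.7, -0.28], 0], [[-18, -18, -24], [-0.23, 0.8, -0.33], 0], [[-20.5, -19, -27.5], [-0.26, 0.9, -0.37], 0], [[-23, -19.5, -30.5], [-0.29, 1.0, -0.41], 0]]'

```text
time: 1.1
position: [0.4133, 0.2797, 0.3788]
ee_rot: [-0.683, -0.238, -0.101, 0.683]
ft_force: [0.6, 1.1, 0.2]
finger_gap: 0.0878
```

```bash
python3 - <<'E'
from h import *
loc(); print("B",rel(O+B@[-.015,-.25,.003]))
E
```

```text
local TCP mm [-281.5 -278.2  -59.5] rot err [ 0.053 -0.186  0.072] gap 0.08777492739821822 F local [-1.1  0.1  0.6] t 1.1 j [-1.16 -0.2   0.14  1.94  0.45  1.13 -0.96]
B (array([  1.33,   1.09, -27.47]), array([-0.053,  0.186, -0.072]))
```

Call:
send_rows --rows '[[[0.2, 0.6, -3], [-0.01, 0.04, -0.01], 0], [[0.4, 1.2, -6], [-0.02, 0.08, -0.03], 0], [[0.6, 1.8, -9], [-0.03, 0.12, -0.04], 0], [[0.8, 2.4, -12], [-0.04, 0.15, -0.06], 0], [[1.0, 3, -15], [-0.053, 0.186, -0.072], 0], [[1.2, 3.5, -18], [-0.053, 0.186, -0.072], 0], [[1.3, 4, -21], [-0.053, 0.186, -0.072], 0], [[1.3, 4, -24], [-0.053, 0.186, -0.072], 0], [[1.3, 4, -26.5], [-0.053, 0.186, -0.072], 0], [[1.3, 4, -27.5], [-0.053, 0.186, -0.072], 0], [[1.3, 4, -27.5], [-0.053, 0.186, -0.072], 0], [[1.3, 4, -27.5], [-0.053, 0.186, -0.072], 0]]'

```text
time: 2.1
position: [0.4953, 0.0069, 0.3617]
ee_rot: [0.682, 0.193, 0.196, -0.678]
ft_force: [0.1, 0.2, -0.9]
finger_gap: 0.0878
```

```bash
python3 - <<'E'
from h import *
loc(); print("C",rel(O+B@[-.015,-.10,.003]))
for n,r in(("scene",(60,300,100,340)),("top",(50,290,200,420))):
    im=vision.get_image(n)[r[0]:r[1],r[2]:r[3],::-1]; cv2.imwrite(f"pics/{n}2.png",cv2.resize(im,None,fx=2,fy=2,interpolation=cv2.INTER_CUBIC))
a,b=[cv2.imread(f"pics/{n}2.png") for n in("scene","top")]
a=cv2.resize(a,(400,400));b=cv2.resize(b,(367,400)); cv2.imwrite("pics/c2.png",np.hstack([a,b]))
E
```

```text
local TCP mm [  -8.7 -220.2    0.9] rot err [-0.007  0.002  0.003] gap 0.08781167063966949 F local [-0.2  0.8 -0.4] t 2.1 j [ 0.09 -0.29 -0.21  2.08  0.02  0.8  -0.15]
C (array([ 0.24, 12.01,  0.71]), array([ 0.007, -0.002, -0.003]))
```

View pics/c2.png

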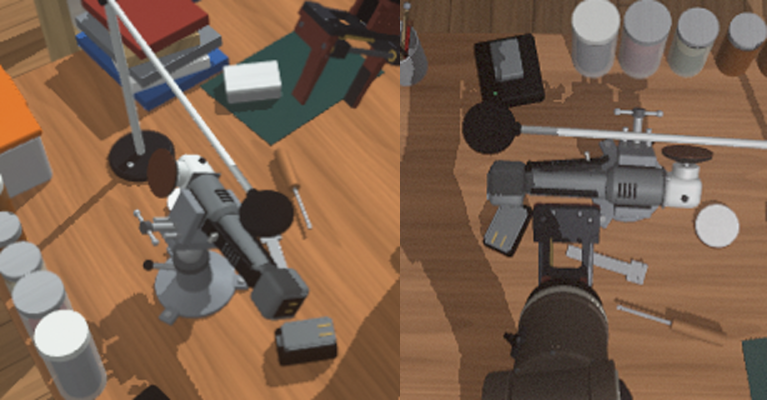

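The hand sits squarely in front of the grip: plate at about (565,220) in the right-hand crop, clear of the rod and the light. Moving in along the approach line.

Call:
send_rows --rows '[[[0, 3, 0], [0, 0, 0], 0], [[0, 6, 0], [0, 0, 0], 0], [[0, 9, 0], [0, 0, 0], 0], [[0, 12, 0], [0, 0, 0], 0], [[0, 12, 0], [0, 0, 0], 0], [[0, 12, 0], [0, 0, 0], 0], [[0, 12, 0], [0, 0, 0], 0]]'

```text
time: 2.78
position: [0.5583, 0.0183, 0.2608]
ee_rot: [0.68, 0.197, 0.191, -0.68]
ft_force: [-1.2, 0.3, 0.6]
finger_gap: 0.0879
```

```bash
python3 - <<'E'
from h import *
loc(); print("D",rel(O+B@[-.015,.015,.003]))
E
```

```text
local TCP mm [ -20.1 -101.3    0.8] rot err [ 0.002 -0.008  0.002] gap 0.08793126668681098 F local [-0.3 -1.1 -0.7] t 2.7833 j [ 0.09 -0.08 -0.26  2.15  0.14  0.52 -0.26]
D (array([ 0.24, 11.62, -0.54]), array([-0.002,  0.008, -0.002]))
```

Call:
send_rows --rows '[[[0.2, 2, -0.5], [0, 0, 0], 0], [[0.2, 4, -0.5], [0, 0, 0], 0], [[0.2, 6, -0.5], [0, 0, 0], 0], [[0.2, 8, -0.5], [0, 0, 0], 0], [[0.2, 10, -0.5], [0, 0, 0], 0], [[0.2, 11.6, -0.5], [0, 0, 0], 0], [[0.2, 11.6, -0.5], [0, 0, 0], 0], [[0.2, 11.6, -0.5], [0, 0, 0], 0], [[0.2, 11.6, -0.5], [0, 0, 0], 0]]'

```text
time: 3.53
position: [0.6217, 0.0122, 0.1646]
ee_rot: [0.68, 0.197, 0.192, -0.679]
ft_force: [-0.3, 0.5, -0.3]
finger_gap: 0.0879
```

```bash
python3 - <<'E'
from h import *
loc(); print("D",rel(O+B@[-.015,.015,.003]))
a=vision.get_image("scene")[120:270,150:320,::-1];b=vision.get_image("top")[80:230,220:390,::-1]
f=lambda i:cv2.resize(i,(400,353),interpolation=cv2.INTER_CUBIC)
cv2.imwrite("pics/c3.png",np.hstack([f(a),f(b)]))
E
```

```text
local TCP mm [-14.   13.9   3.7] rot err [ 0.001 -0.007  0.   ] gap 0.087908050622855 F local [-0.5  0.1 -0.4] t 3.5333 j [ 0.05  0.16 -0.21  2.17  0.41  0.29 -0.51]
D (array([-0.07,  0.11,  0.1 ]), array([-0.001,  0.007, -0.   ]))
```

View pics/c3.png

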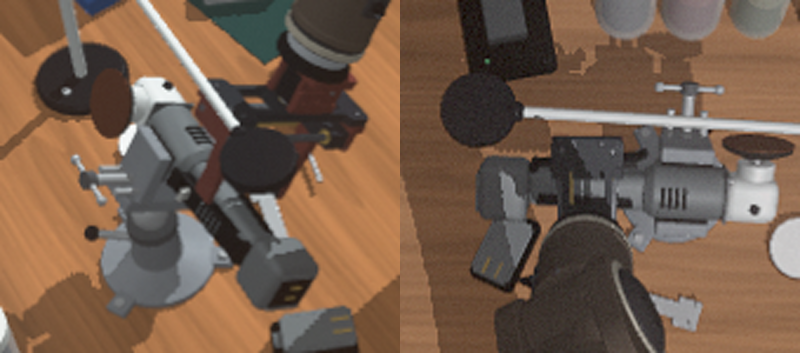

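The outer finger is on the paddle side, just behind the lever (left crop, finger at ~(210,170), lever ~(181,194)). The hand is clear of the rod. Next: narrow the gap a little, then slide forward.

Call:
send_rows --rows '[[[-0.05, 0.1, 0], [0, 0, 0], 0.12], [[-0.05, 0.1, 0], [0, 0, 0], 0.12], [[-0.05, 0.1, 0], [0, 0, 0], 0.12], [[-0.05, 0.1, 0], [0, 0, 0], 0.12], [[-0.05, 0.1, 0], [0, 0, 0], 0.12]]' --grip_force 15

```text
time: 4.05
position: [0.6215, 0.0116, 0.1615]
ee_rot: [0.68, 0.196, 0.192, -0.68]
ft_force: [0.4, 0.1, -0.1]
finger_gap: 0.0775
```

Call:
send_rows --rows '[[[0, 0, -0.4], [0, 0, 0], 0.12], [[0, 0, -0.8], [0, 0, 0], 0.12], [[0, 0, -1.2], [0, 0, 0], 0.12], [[0, 0, -1.6], [0, 0, 0], 0.12], [[0, 0, -1.6], [0, 0, 0], 0.12], [[0, 0, -1.6], [0, 0, 0], 0.12]]'

```text
time: 4.55
position: [0.6216, -0.005, 0.1614]
ee_rot: [0.68, 0.196, 0.192, -0.68]
ft_force: [0.1, -0.7, 0.3]
finger_gap: 0.0775
```

```bash
python3 - <<'E'
from h import *
loc()
E
```

```text
local TCP mm [ 3.2 16.6  1.9] rot err [ 0.    -0.005  0.003] gap 0.07753155096327596 F local [ 0.7 -0.2  0.3] t 4.55 j [ 0.11  0.17 -0.23  2.17  0.37  0.27 -0.43]
```

Call:
send_rows --rows '[[[0.1, 0, -0.2], [0, 0, 0], 0.12], [[0.1, 0, -0.5], [0, 0, 0], 0.12], [[0.1, 0, -0.8], [0, 0, 0], 0.12], [[0.1, 0, -1.1], [0, 0, 0], 0.12], [[0.1, 0, -1.4], [0, 0, 0], 0.12], [[0.1, 0, -1.7], [0, 0, 0], 0.12], [[0.1, 0, -1.7], [0, 0, 0], 0.12], [[0.1, 0, -1.7], [0, 0, 0], 0.12]]'

```text
time: 5.22
position: [0.6225, -0.0218, 0.162]
ee_rot: [0.68, 0.196, 0.192, -0.68]
ft_force: [0.0, -0.6, -0.2]
finger_gap: 0.077
```

```bash
python3 - <<'E'
from h import *
loc()
a=vision.get_image("scene")[150:230,190:280,::-1];b=vision.get_image("top")[110:190,260:350,::-1]
f=lambda i:cv2.resize(i,(400,356),interpolation=cv2.INTER_CUBIC)
cv2.imwrite("pics/c4.png",np.hstack([f(a),f(b)]))
E
```

```text
local TCP mm [20.  16.6  3. ] rot err [ 0.001 -0.006  0.003] gap 0.07701332473657801 F local [ 0.6  0.2 -0.1] t 5.2167 j [ 0.17  0.17 -0.26  2.16  0.31  0.27 -0.34]
```

View pics/c4.png

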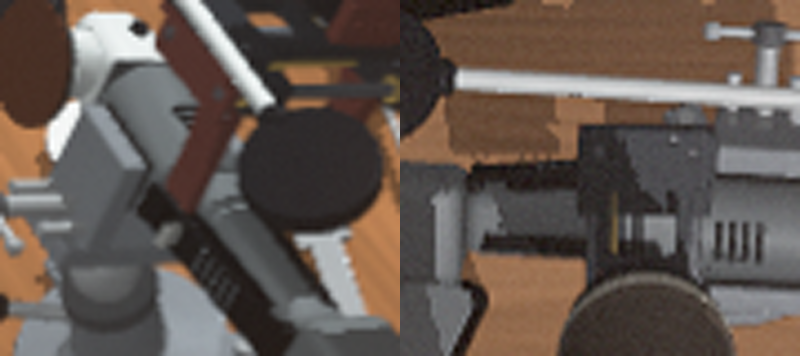

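The left crop shows the lever still upright at ~(165,232), with the finger's visible end above it at ~(180,205). I'll check by projecting where the tip should be.

```bash
python3 - <<'E'
from h import *
st=read_state(); R=Ro.from_quat(st["ee_rot"]).as_matrix(); p=st["position"]
P=lambda *v: np.round((proj("scene",p+R@(np.array(v)/1000))[0]-[190,150])*4.444)
for dz in(-10,10):
  for dx in(38.5,52): print("fingertip",dx,dz,P(dx,0,dz),"40 up",P(dx,-40,dz), "60up",P(dx,-60,dz))
L=lambda *v: np.round((proj("scene",O+B@(np.array(v)/1000))[0]-[190,150])*4.444)
print("lever tip",L(16,0,48),"base",L(17.5,0,37),"flipped tip",L(32,0,38))
print("back finger tip",P(-38.5,0,0),P(-52,0,0))
E
```

```text
fingertip 38.5 -10 [150. 237.] 40 up [178. 181.] 60up [192. 153.]
fingertip 52 -10 [131. 238.] 40 up [158. 182.] 60up [173. 153.]
fingertip 38.5 10 [168. 261.] 40 up [197. 205.] 60up [211. 177.]
fingertip 52 10 [149. 263.] 40 up [177. 206.] 60up [192. 178.]
lever tip [164. 230.] base [179. 227.] flipped tip [164. 210.]
back finger tip [266. 240.] [283. 239.]
```

```bash
python3 - <<'E'
from h import *
a=vision.get_image("scene")[175:220,210:260,::-1]
a=(255*(a/255.)**.55).astype(np.uint8)
b=cv2.imread("pics/scene0.png")[175:220,210:260]; b=(255*(b/255.)**.55).astype(np.uint8)
f=lambda i:cv2.resize(i,(400,360),interpolation=cv2.INTER_NEAREST)
cv2.imwrite("pics/c5.png",np.hstack([f(a),f(b)]))
E
```

```text
(no output)
```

View pics/c5.png

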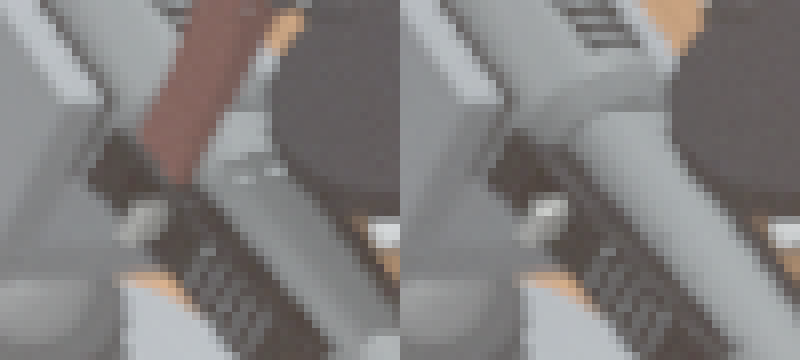

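```bash
python3 - <<'E'
from h import *
for u,v in((227.5,192.5),(233.7,198.1)):
  o,d=ray("scene",u,v); o=B.T@(o-O); d=B.T@d
  for z in(.02,.03,.041,.055): print((u,v),np.round((o+d*(z-o[2])/d[2])*1000,1))
E
```

```text
(227.5, 192.5) [54.3  4.7 20. ]
(227.5, 192.5) [45.  -3.8 30. ]
(227.5, 192.5) [ 34.8 -13.1  41. ]
(227.5, 192.5) [ 21.7 -24.9  55. ]
(233.7, 198.1) [27.5 -0.2 20. ]
(233.7, 198.1) [18.5 -8.6 30. ]
(233.7, 198.1) [  8.6 -17.9  41. ]
(233.7, 198.1) [ -4.  -29.6  55. ]
```

The finger's visible edge back-projects to z≈41, x≈9–35 and y≈-15. So with the jaws open the fingertips sit about 30 mm short of the TCP, and the finger passed above the lever. I'll back off, go deeper and try again.

Call:
send_rows --rows '[[[0, 0, 1.2], [0, 0, 0], 0.12], [[0, 0, 2.4], [0, 0, 0], 0.06], [[0, 0, 3.5], [0, 0, 0], 0.06], [[0, 0, 3.5], [0, 0, 0], 0.06], [[0, 0.5, 3.5], [0, 0, 0], 0.06], [[0, 1, 3.5], [0, 0, 0], 0.06], [[0, 1.5, 3.5], [0, 0, 0], 0.06], [[0, 2, 3.5], [0, 0, 0], 0.06], [[0, 2.2, 3.5], [0, 0, 0], 0.06], [[0, 2.2, 3.5], [0, 0, 0], 0.06], [[0, 2.2, 3.5], [0, 0, 0], 0.12], [[0, 2.2, 3.5], [0, 0, 0], 0.12]]'

```text
time: 6.37
position: [0.6339, 0.0136, 0.1433]
ee_rot: [0.68, 0.196, 0.192, -0.68]
ft_force: [-0.6, -0.8, 0.3]
finger_gap: 0.0776
```

```bash
python3 - <<'E'
from h import *
loc()
a=vision.get_image("scene")[165:225,200:270,::-1]
a=(255*(a/255.)**.55).astype(np.uint8)
cv2.imwrite("pics/c6.png",cv2.resize(a,None,fx=8,fy=8,interpolation=cv2.INTER_NEAREST))
E
```

```text
local TCP mm [-15.4  38.5   2.7] rot err [ 0.001 -0.006  0.003] gap 0.07759890253144024 F local [ 0.8 -0.6 -0.3] t 6.3667 j [-0.    0.21 -0.16  2.16  0.48  0.24 -0.58]
```

View pics/c6.png

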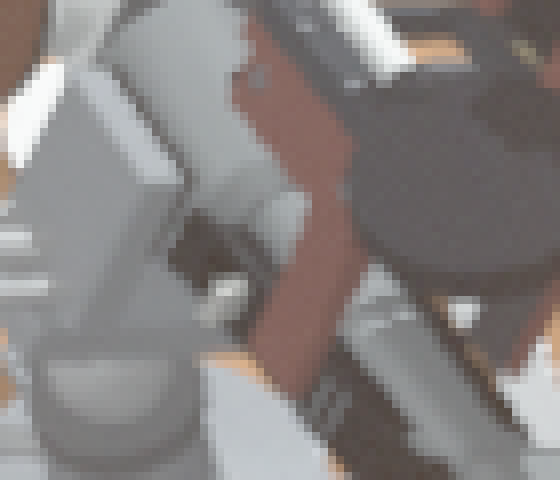

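The finger now covers the paddle just behind the lever (finger end ~(280,370), lever ~(230,300)). Sliding forward.

Call:
send_rows --rows '[[[0, 0, -0.5], [0, 0, 0], 0.12], [[0, 0, -1], [0, 0, 0], 0.12], [[0, 0, -1.4], [0, 0, 0], 0.12], [[0, 0, -1.7], [0, 0, 0], 0.12], [[0, 0, -2], [0, 0, 0], 0.12], [[0, 0, -2.3], [0, 0, 0], 0.12], [[0, 0, -2.6], [0, 0, 0], 0.12], [[0, 0, -2.9], [0, 0, 0], 0.12], [[0, 0, -3.2], [0, 0, 0], 0.12], [[0, 0, -3.3], [0, 0, 0], 0.12], [[0, 0, -3.3], [0, 0, 0], 0.12]]'

```text
time: 7.33
position: [0.6345, -0.0197, 0.1437]
ee_rot: [0.68, 0.196, 0.192, -0.68]
ft_force: [1.6, 1.6, 0.4]
finger_gap: 0.0777
```

```bash
python3 - <<'E'
from h import *
loc()
a=vision.get_image("scene")[165:225,200:270,::-1]
a=(255*(a/255.)**.55).astype(np.uint8)
cv2.imwrite("pics/c7.png",cv2.resize(a,None,fx=8,fy=8,interpolation=cv2.INTER_NEAREST))
E
```

```text
local TCP mm [17.9 38.5  3.4] rot err [ 0.001 -0.006  0.002] gap 0.07770291071830591 F local [-1.6  0.5  1.6] t 7.3333 j [ 0.14  0.22 -0.24  2.16  0.4   0.23 -0.43]
```

View pics/c7.png

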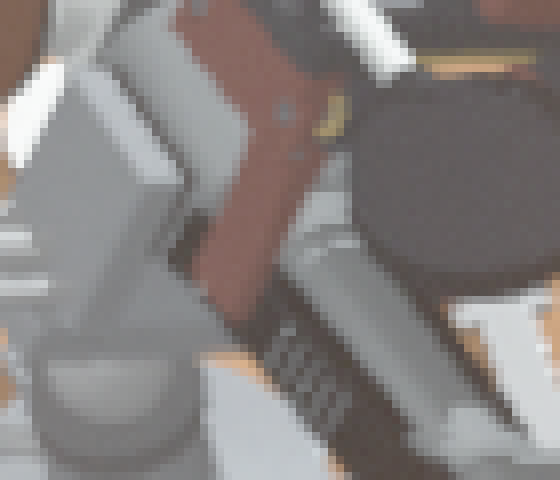

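The finger covers the lever's place, and the -1.6 N along x and +1.6 N along z fit the flipped spring lever. Squeezing gradually.

Call:
send_rows --rows '[[[0, 0, 0], [0, 0, 0], 0.2], [[0, 0, 0], [0, 0, 0], 0.28], [[0, 0, 0], [0, 0, 0], 0.34], [[0, 0, 0], [0, 0, 0], 0.38], [[0, 0, 0], [0, 0, 0], 0.38], [[0, 0, 0], [0, 0, 0], 0.38]]' --grip_force 18

```text
time: 7.88
position: [0.6349, -0.0199, 0.144]
ee_rot: [0.68, 0.196, 0.193, -0.679]
ft_force: [4.4, -2.2, 2.2]
finger_gap: 0.0545
```

```bash
python3 - <<'E'
from h import *
loc()
E
```

```text
local TCP mm [18.1 38.4  4. ] rot err [ 0.    -0.006  0.001] gap 0.05448100199866891 F local [2.2 0.4 4.9] t 7.8833 j [ 0.14  0.22 -0.24  2.16  0.4   0.23 -0.43]
```

Outer pad at z≈31, well past the blocked point, with about 5 N of spring force. Continuing home.

Call:
send_rows --rows '[[[0, 0, 0], [0, 0, 0], 0.42], [[0, 0, 0], [0, 0, 0], 0.46], [[0, 0, 0], [0, 0, 0], 0.5], [[0, 0, 0], [0, 0, 0], 0.5], [[0, 0, 0], [0, 0, 0], 0.5], [[0, 0, 0], [0, 0, 0], 0.5]]' --grip_force 25

```text
time: 8.38
position: [0.6365, -0.02, 0.1453]
ee_rot: [0.68, 0.197, 0.194, -0.679]
ft_force: [10.2, -4.2, 1.1]
finger_gap: 0.0476
```

```bash
python3 - <<'E'
from h import *
loc()
E
```

```text
local TCP mm [18.2 38.1  6. ] rot err [ 0.001 -0.005 -0.002] gap 0.047577576702016545 F local [4.2 4.5 9.3] t 8.3833 j [ 0.14  0.22 -0.23  2.15  0.4   0.23 -0.43]
```

The gap has stalled at 47.6 mm against an expected 48, with 44 mm commanded, so the grip is clamped with the paddle home. Holding for over a second.

Call:
send_rows --rows '[[[0, 0, 0], [0, 0, 0], 0.5], [[0, 0, 0], [0, 0, 0], 0.5], [[0, 0, 0], [0, 0, 0], 0.5], [[0, 0, 0], [0, 0, 0], 0.5], [[0, 0, 0], [0, 0, 0], 0.5], [[0, 0, 0], [0, 0, 0], 0.5], [[0, 0, 0], [0, 0, 0], 0.5], [[0, 0, 0], [0, 0, 0], 0.5], [[0, 0, 0], [0, 0, 0], 0.5], [[0, 0, 0], [0, 0, 0], 0.5], [[0, 0, 0], [0, 0, 0], 0.5], [[0, 0, 0], [0, 0, 0], 0.5]]' --grip_force 30

```text
time: 9.38
position: [0.6365, -0.02, 0.1453]
ee_rot: [0.68, 0.197, 0.194, -0.679]
ft_force: [9.2, -3.1, 1.5]
finger_gap: 0.0476
```

```bash
python3 - <<'E'
from h import *
loc()
a=vision.get_image("scene")[150:225,190:290,::-1];b=vision.get_image("top")[110:185,255:355,::-1]
f=lambda i:cv2.resize((255*(i/255.)**.6).astype(np.uint8),(400,300),interpolation=cv2.INTER_CUBIC)
cv2.imwrite("pics/c8.png",np.hstack([f(a),f(b)]))
E
```

```text
local TCP mm [18.2 38.1  6. ] rot err [ 0.001 -0.005 -0.002] gap 0.04760093032141724 F local [3.1 3.6 8.6] t 9.3833 j [ 0.14  0.22 -0.23  2.15  0.4   0.23 -0.43]
```

View pics/c8.png

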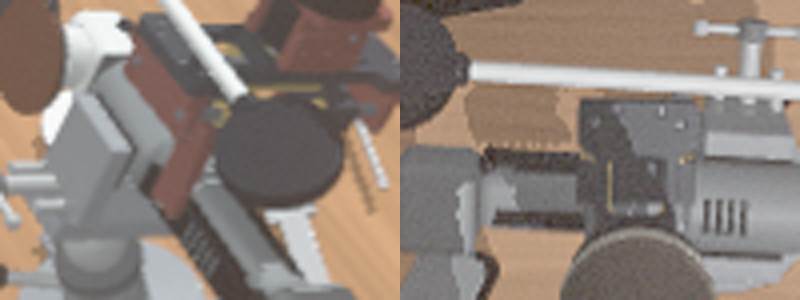

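The gap stays at 47.6 mm even at the higher grip force, with the finger still over the lever (left crop ~(180,180)). The paddle was held home for over 1 s. Releasing.

Call:
send_rows --rows '[[[0.1, 0, 0], [0, 0, 0], 0.35], [[0.2, 0, 0], [0, 0, 0], 0.2], [[0.3, 0, 0], [0, 0, 0], 0.1], [[0.3, 0, 0], [0, 0, 0], 0], [[0.3, 0, 0], [0, 0, 0], 0], [[0.3, 0, 0], [0, 0, 0], 0], [[0.3, 0, 0], [0, 0, 0], 0], [[0.3, 0, 0], [0, 0, 0], 0]]'

```text
time: 10.15
position: [0.6359, -0.0192, 0.1442]
ee_rot: [0.68, 0.196, 0.191, -0.68]
ft_force: [1.5, 1.0, 0.1]
finger_gap: 0.0876
```

```bash
python3 - <<'E'
from h import *
loc()
E
```

```text
local TCP mm [17.4 38.8  4.9] rot err [ 0.001 -0.006  0.004] gap 0.0875682178722962 F local [-1.   0.7  1.3] t 10.15 j [ 0.14  0.22 -0.24  2.15  0.39  0.24 -0.43]
```

Call:
send_rows --rows '[[[0.1, 0, 0], [0, 0, 0], 0], [[0.2, -1, 0], [0, 0, 0], 0], [[0.2, -2.5, 0], [0, 0, 0], 0], [[0.2, -4.5, 0], [0, 0, 0], 0], [[0.1, -7, 0], [0, 0, 0], 0], [[0, -9.5, 0], [0, 0, 0], 0], [[0, -12, 0], [0, 0, 0], 0], [[0, -15, 0], [0, 0, 0], 0], [[0, -18, 0], [0, 0, 0], 0], [[0, -21, 0], [0, 0, 0], 0], [[0, -22, 0], [0, 0, 0], 0], [[0, -22, 0], [0, 0, 0], 0]]'

```text
time: 11.15
position: [0.5207, -0.0199, 0.3345]
ee_rot: [0.68, 0.197, 0.193, -0.679]
ft_force: [-0.3, -0.6, 0.6]
finger_gap: 0.0879
```

```bash
python3 - <<'E'
from h import *
loc()
a=vision.get_image("scene");b=vision.get_image("top")
for n,i in(("scene",a),("top",b)):
    d=cv2.absdiff(i[:,:,::-1],cv2.imread(f"pics/{n}0.png")).max(2)>60
    k,l,s,_=cv2.connectedComponentsWithStats(d.astype(np.uint8)); print(n,[tuple(q) for q in s[1:] if q[4]>15])
a=a[175:220,210:260,::-1]; t=b[120:175,270:345,::-1]
f=lambda i:cv2.resize((255*(i/255.)**.6).astype(np.uint8),(400,340),interpolation=cv2.INTER_NEAREST)
cv2.imwrite("pics/c9.png",np.hstack([f(a),f(t)]))
E
```

```text
local TCP mm [  18.1 -183.6    8. ] rot err [-0.001 -0.006 -0.002] gap 0.08793003136187422 F local [ 0.6 -0.7  0.1] t 11.15 j [ 0.32 -0.22 -0.33  2.09 -0.09  0.71  0.04]
scene [(np.int32(290), np.int32(0), np.int32(67), np.int32(102), np.int32(3284)), (np.int32(364), np.int32(0), np.int32(15), np.int32(6), np.int32(49)), (np.int32(437), np.int32(0), np.int32(26), np.int32(34), np.int32(316)), (np.int32(473), np.int32(0), np.int32(87), np.int32(50), np.int32(2061)), (np.int32(539), np.int32(26), np.int32(21), np.int32(68), np.int32(704)), (np.int32(467), np.int32(52), np.int32(15), np.int32(12), np.int32(73)), (np.int32(463), np.int32(64), np.int32(10), np.int32(9), np.int32(33)), (np.int32(260), np.int32(68), np.int32(25), np.int32(19), np.int32(203)), (np.int32(403), np.int32(91), np.int32(5), np.int32(18), np.int32(48)), (np.int32(264), np.int32(104), np.int32(5), np.int32(10), np.int32(30)), (np.int32(452), np.int32(116), np.int32(8), np.int32(8), np.int32(31)), (np.int32(292), np.int32(122), np.int32(10), np.int32(9), np.int32(35)), (np.int32(232), np.int32(148), np.int32(20), np
[... 2203 characters left out ...]
 np.int32(73), np.int32(62), np.int32(1701)), (np.int32(31), np.int32(306), np.int32(8), np.int32(3), np.int32(16)), (np.int32(0), np.int32(351), np.int32(8), np.int32(40), np.int32(169)), (np.int32(317), np.int32(354), np.int32(9), np.int32(6), np.int32(17)), (np.int32(16), np.int32(366), np.int32(14), np.int32(13), np.int32(54)), (np.int32(334), np.int32(371), np.int32(6), np.int32(7), np.int32(22)), (np.int32(32), np.int32(382), np.int32(49), np.int32(38), np.int32(953)), (np.int32(342), np.int32(390), np.int32(3), np.int32(7), np.int32(16)), (np.int32(341), np.int32(399), np.int32(15), np.int32(17), np.int32(122)), (np.int32(216), np.int32(411), np.int32(49), np.int32(9), np.int32(267))]
```

View pics/c9.png

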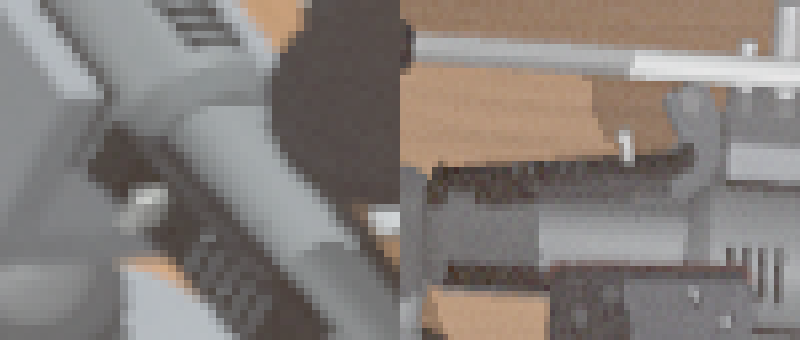

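The lever is upright again ((625,145) right, (145,205) left) and the paddle leans out as it did at the start. The image differences fit the arm and its shadows, and nothing touches the hand.

```bash
python3 -c "
from workcell import ticket; print(ticket.job_done())"
```

```text
the job is handed in; nothing more can be done
None
```

I checked the sander's switch as asked, and the job is handed in at about 11 s. The gripper straddled the grip from the robot's side, slid one finger forward to flip the lock-off lever, and squeezed the paddle home. It held there for just over 1 s, then opened and backed out.

- **First slide missed:** the first pass went above the lever without touching anything. With the jaws open, the fingertips sit about 30 mm short of the TCP. I backed off, went 22 mm deeper and repeated the slide.
- **Squeeze:** the gap stalled at 47.6 mm (48 mm expected with the paddle home). It stayed there when I raised the grip limit from 25 to 30 N. While clamped, the hand was pushed about 2 mm outward, with roughly 9 N at the wrist.
- **Last checks:** in both cameras the lever is upright and the paddle is back out. The force on the tool is about 0, and I felt no contact with the bench light.
- **Other things on the desk:** I compared the whole pictures before and after only roughly. The changes fit the arm and its shadows, and I did not check each object separately.

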